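# Find which way the masala box cap loosens and hold it off

### The arm

A 7-joint arm with a two-finger parallel gripper is mounted at the origin on the work surface. World frame = base frame: x ahead of the robot, y to its left, z up, the work surface at z = 0. Lengths are in m, angles in rad, forces in N, time in s.
With the tool pointing down it reaches from about 0.35 to 0.9 m from the base axis. Payload 8.1 kg.
Tool frame: the origin (TCP) lies midway between the tips of the shut fingers; the grasp point (between the pads) lies 19 mm behind it; z points along the fingers, y is the line along which they close (so a half turn about z gives the same grasp; the last joint's range is limited). The gripper opens to 92 mm and grips with 3 to 60 N. Pads are 19 mm wide; open, the fingers measure 130 mm over their backs; the gripper's body (75 mm by 190 mm) begins 47 mm behind the grasp point.
Start: joints at [1.059, 0.434, 0.025, 1.573, -0.012, 1.134, -0.075], TCP at [0.248, -0.574, 0.227] pointing down, gripper open.
Joint ranges: [-2.62, 2.62], [-0.44, 2.09], [-1.27, 1.32], [0.08, 2.57], [-1.32, 4.46], [0.12, 2], [-2.74, 2.74]. Speed limits (rad/s): [2.22, 2.22, 3.01, 3.01, 3.14, 3.14, 3.14].

### API

Orientations are given as a rotation vector (axis times angle).
In Python, from cell import readout, get_image, calibration, ticket gives the robot as it stands. The module is installed in compiled form; this text tells all that it offers.
- The arm moves only by the tool move_arm, never from a script. Its argument "series" is a list of rows, each a list of 6 numbers: the shift along the world's x, y, z as a fraction of full scale, then the turn, a rotation vector about the world's x, y, z as a fraction of full scale. A call has 1 to 5 rows; each row is the pose to reach, as a shift and turn from the pose commanded when the call began; what a row does not reach only later rows make up. Full scale, the value 1, is 0.75 m for a shift and 60 degrees for a turn. A row lasts 1/10 s, in which the tool goes at most 50 mm and 8.59 degrees, less where a joint would pass 70% of its speed; a pose out of reach is approached as far as the arm can. A call with a number of a shift or a turn outside -1 to 1 is refused whole. A call with a gripper value outside its range is refused whole. "claw" is the opening, from -1 (shut) to 1 (fully open), so that 0 is half open, set as the call begins (left out, the last holds). The fingers move at their own pace and stop on an object; "squeeze" is the grip in N (left out, the last holds). Time passes only in rows, so rows that repeat a pose let the fingers close. It gives the time, the measured TCP pose, the force, the opening and the grip force at its end, in the units of the state.
- readout.observe(): the state, without advancing time (a new reading comes with each control period).
- get_image(name): name is "scene" or "top"; returns (picture, depth): 384x512x3 uint8, red, green, blue; 384x512 float32, m along the optical axis (not along the pixel's ray), 0 where there is no reading.
- calibration(name): a dict with "fx", "fy", "cx", "cy" (pixels), "view" (4x4, takes a point from world to camera coordinates). Camera axes: x right, y down, z forward; pixel columns grow to the right and rows downward; lengths in m; the calibration is good to about 2 mm. A picture is of the moment at which its call begins. calibration takes no time and is no camera call.
- ticket.sign_off(): hands the job in; it is judged then, once.
The state is a dict: "clock": time; "joints": joint angles; "dq": joint speeds; "joint_efforts": joint torques, N m; "position": TCP position; "ee_rot": TCP orientation; "force": force on the tool from outside, world axes, zero at the start; "ft_torque": the same for the moment, N m; "width": opening from 0.0 (shut) to 1.0 (fully open); "gripper_force": force on a finger pad.
Only numpy, scipy, OpenCV 4.12 (cv2) and the standard library are available. Lean on these libraries where they do the work, as an engineer would, in place of code of your own. Each camera call takes 0.05 s, during which the arm holds its last target. There are 200 camera calls.

### The job

Take the twist cap off the red masala box: some of these caps loosen to the left and some to the right, so turn it one way and, if it stops hard, the other way, until it comes free while still sitting on the box, then lift it straight up. Finish while still holding the cap in the gripper, level and directly above the red box, well clear of it (about 8 cm). Leave the yellow box, the tumbler and the patila as they are.

Things in the scene. Friction and masses are not known exactly. Their poses are not given: they have to be found in the camera images.
- cap: Red round twist cap on the red box, 62 mm across, 34 mm tall, ribbed, black stripe on top from the centre towards its +x; loose, about 60 g. Origin: centre of its lower rim, which sits on the box's flat shoulder; z up. Its x axis starts within 0.1 rad of the box's. Two lugs inside hook under ledges of the box's hidden neck: locked, it lifts only 2 mm. Turns easily until it stops.
- cap_top (a point): Centre of the cap's flat top, 34 mm above its lower rim. The way it loosens (clockwise or counter-clockwise from above) changes from start to start and cannot be seen. The wrong way it stops hard within 0.4 rad; the right way it is free to lift once its x axis is 0.7 to 2.1 rad from the box's x axis, and stops hard at about 2.3.
- red_box: Red plastic masala box with a white band, round, 84 mm across, 90 mm tall to its flat shoulder, where the cap's lower rim sits; screwed down, cannot move or turn. Origin: centre of its underside, on the rack 20 mm above the work surface; z up, x away from the robot within 0.35 rad. A white neck of 50 mm diameter and 21 mm height stands on the shoulder under the cap.
- yellow_box: Yellow box of the same shape and size with a yellow cap, 190 mm from the red box centre to centre, screwed to the same rack; its cap does not move. Left or right of the red one. Origin: centre of its underside.
- tumbler: Loose steel tumbler, 72 mm across the rim, 100 mm tall, standing on the robot's side of the rack. Origin: centre of its underside.
- patila: Loose aluminium pot, 160 mm across, 85 mm tall, with two black wire side handles (230 mm over them), standing on the far side of the rack. Origin: centre of its underside.

How it is judged:
By the outcome, as a careful person would: the job done as asked, in the order asked, and still so for the second after the job is handed in, while the arm keeps its last pose, push and grip.
It also fails if it takes over 48 s, if anything falls off the work surface, if the arm or the gripper's body presses on something with over 40 N, if the wrist force passes 120 N, or if a joint passes its speed limit or range.

## Working session

There is one attempt and no reset: what is moved stays moved. The work goes in short steps, Python scripts to look and compute and a tool call to move; the robot and the scene stay as the last step left them, time stands still between calls to the robot, and variables do not carry over. Pictures are saved under pics/ and viewed, at most 10 in all, crops included, and the job is handed in when it is done.

Besides the shell and the picture viewer there is one more tool, called after "Call:" by a JSON object that holds its "fn" and its "kwargs", one argument or row to a line. move_arm: Moves the arm, as the interface text tells. Shift numbers are shares of 0.75 m and turn numbers shares of 60 degrees, none past 1 either way. Its arguments: {"type":"object","properties":{"series":{"type":"array"},"claw":{"type":"number"},"squeeze":{"type":"number"}},"required":["series"]}

```bash
mkdir -p pics; python3 - <<'E'
from cell import readout,get_image,calibration
import cv2,numpy as np
s=readout.observe();print({k:np.round(v,3) for k,v in s.items()})
ims=[]
for n in("scene","top"):
    p,d=get_image(n);np.savez(f"pics/{n}0.npz",p=p,d=d)
    cv2.imwrite(f"pics/{n}0.png",p[:,:,::-1]);c=calibration(n);print(n,c["fx"],c["cx"],c["cy"],np.round(c["view"],3).tolist())
    ims.append(p)
cv2.imwrite("pics/both0.png",cv2.resize(np.vstack(ims)[:,:,::-1],None,fx=.78,fy=.78))
E
```

```text
{'clock': np.float64(0.0), 'joints': array([ 1.059,  0.435,  0.025,  1.574, -0.012,  1.134, -0.075]), 'dq': array([-0.001,  0.001,  0.001,  0.001,  0.001, -0.   , -0.001]), 'joint_efforts': array([-1.0000e-03, -6.6787e+01,  9.8400e-01, -3.1446e+01, -6.1000e-02,
        4.3000e-02,  0.0000e+00]), 'position': array([ 0.248, -0.573,  0.226]), 'ee_rot': array([-3.075e+00, -6.370e-01,  1.000e-03]), 'force': array([ 0.331, -0.598,  0.286]), 'ft_torque': array([0.049, 0.017, 0.01 ]), 'gripper_force': np.float64(0.0), 'width': np.float64(1.002)}
scene 409.9132198611382 254.5244257839147 191.6721185952616 [[0.739, 0.673, 0.018, -0.483], [0.553, -0.591, -0.588, -0.243], [-0.385, 0.444, -0.809, 0.965], [0.0, 0.0, 0.0, 1.0]]
top 433.8237287909963 260.7267200630059 189.0335129433798 [[0.024, -0.999, -0.027, 0.035], [-0.997, -0.022, -0.072, 0.614], [0.071, 0.029, -0.997, 0.948], [0.0, 0.0, 0.0, 1.0]]
```

View pics/both0.png

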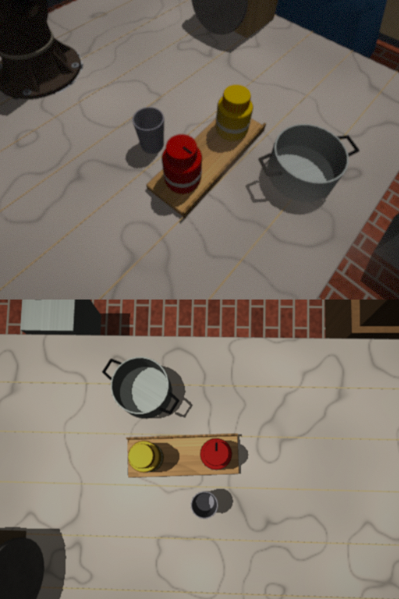

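The top view shows the red cap at about pixel (277,198), with its stripe pointing up the image (+x). The yellow box is to its left at (184,201), the tumbler is just on the robot's side at (262,262), and the patila is at (180,110).

```bash
cat > h.py <<'E'
import numpy as np,cv2
from cell import calibration
def cloud(n,d):
    c=calibration(n);v,u=np.mgrid[:d.shape[0],:d.shape[1]]
    P=np.stack([(u-c["cx"])/c["fx"]*d,(v-c["cy"])/c["fy"]*d,d],-1)
    T=np.linalg.inv(c["view"]);return P@T[:3,:3].T+T[:3,3]
def circ(X,name):
    (a,b),r=cv2.minEnclosingCircle(X[:,:2].astype(np.float32));print(name,len(X),"c",round(a,4),round(b,4),"r",round(r,4),"med",np.round(np.median(X,0),4))
E
python3 - <<'E'
from h import *
for n in("top","scene"):
    z=np.load(f"pics/{n}0.npz");p,d=z["p"].astype(int),z["d"];W=cloud(n,d)
    R,G,B=p[...,0],p[...,1],p[...,2]
    ok=(d>0)&(W[...,0]>.3)&(W[...,0]<.8)&(abs(W[...,1])<.5)
    red=ok&(R>90)&(G<60)&(B<70);yel=ok&(R>120)&(G>90)&(B<70)
    near=lambda m,r:cv2.dilate(m.astype(np.uint8),np.ones((r,r)))>0
    top=(W[...,2]>.135)&(W[...,2]<.155)
    circ(W[red&top],n+" redcap");circ(W[yel&top],n+" yelcap")
    c=np.median(W[red&top],0)
    dark=ok&top&(np.hypot(W[...,0]-c[0],W[...,1]-c[1])<.036)&(R<60)
    D=W[dark]; 
    if len(D): print("stripe",len(D),D.mean(0).round(4),"ang",np.arctan2(*(D.mean(0)-c)[[1,0]]))
    t=ok&(W[...,2]>.085)&(W[...,2]<.108)&(W[...,0]<c[0]-.045)&(abs(W[...,1]-c[1])<.15)&(R<200)&(abs(R-B)<40);circ(W[t],n+" tumbler")
E
```

```text
top redcap 759 c 0.5892 0.0151 r 0.0315 med [0.5877 0.0156 0.144 ]
top yelcap 756 c 0.5783 0.2052 r 0.0314 med [0.5784 0.2048 0.144 ]
stripe 16 [0.6061 0.0136 0.1445] ang -0.1046255773796636
top tumbler 228 c 0.4553 0.0426 r 0.0358 med [0.4471 0.0444 0.0992]
scene redcap 916 c 0.5932 0.0107 r 0.0309 med [0.5924 0.0102 0.1439]
scene yelcap 637 c 0.582 0.2011 r 0.0308 med [0.5821 0.2012 0.1438]
stripe 107 [ 0.6097 -0.0013  0.1399] ang -0.5891211663773047
scene tumbler 554 c 0.4587 0.0403 r 0.0373 med [0.4553 0.0412 0.0947]
```

Call:
{"fn": "move_arm", "kwargs": {
  "series": [
    [0.032,0.055,0.01],
    [0.064,0.11,0.02],
    [0.096,0.165,0.03],
    [0.128,0.22,0.03],
    [0.16,0.275,0.03]
  ],
  "claw": 1
}}

```text
schema error: expected 6 numbers
```

Call:
{"fn": "move_arm", "kwargs": {
  "series": [
    [0.032,0.055,0.01,0,0,0],
    [0.064,0.11,0.02,0,0,0],
    [0.096,0.165,0.03,0,0,0],
    [0.128,0.22,0.03,0,0,0],
    [0.16,0.275,0.03,0,0,0]
  ],
  "claw": 1
}}

```text
clock: 0.6
position: [0.369, -0.3655, 0.2493]
ee_rot: [3.076, 0.637, 0.0]
force: [-0.1, -0.1, -0.8]
width: 1.001
gripper_force: 0.0
```

Call:
{"fn": "move_arm", "kwargs": {
  "series": [
    [0.032,0.055,0,0,0,0],
    [0.064,0.11,0,0,0,0],
    [0.096,0.165,0,0,0,0],
    [0.128,0.22,0,0,0,0],
    [0.16,0.275,0,0,0,0]
  ]
}}

```text
clock: 1.1
position: [0.4888, -0.1593, 0.2491]
ee_rot: [3.076, 0.637, -0.0]
force: [2.0, -0.8, 0.2]
width: 1.004
gripper_force: 0.0
```

```bash
python3 -c "
from cell import readout
import numpy as np
for k,v in readout.observe().items(): print(k,np.round(v,4))"
```

```text
clock 1.1
joints [ 0.3815  0.2493 -0.2106  1.7932  0.0579  1.1053 -1.0112]
dq [-0.7147  0.1589 -0.2528 -0.2008  0.1016  0.0553 -0.9913]
joint_efforts [  5.1099 -54.4539  -1.3131 -29.1153  -0.4211   0.145    2.0711]
position [ 0.4888 -0.1593  0.2491]
ee_rot [ 3.0762e+00  6.3720e-01 -4.0000e-04]
force [ 1.9773 -0.8084  0.2139]
ft_torque [-0.0629 -0.0794 -0.0135]
gripper_force 0.0
width 1.0039
```

Call:
{"fn": "move_arm", "kwargs": {
  "series": [
    [0.03,0.05,0,0,0,0.14],
    [0.06,0.1,0,0,0,0.28],
    [0.09,0.15,0,0,0,0.42],
    [0.12,0.2,0,0,0,0.56],
    [0.137,0.232,0,0,0,0.7]
  ]
}}

```text
clock: 1.6
position: [0.5921, 0.0167, 0.2489]
ee_rot: [-2.635, -1.709, -0.001]
force: [0.9, -0.1, 0.2]
width: 1.002
gripper_force: 0.0
```

Call:
{"fn": "move_arm", "kwargs": {
  "series": [
    [0,0,-0.02,0,0,0.14],
    [0,0,-0.04,0,0,0.28],
    [0,0,-0.06,0,0,0.42],
    [0,0,-0.08,0,0,0.56],
    [0,0,-0.08,0,0,0.58]
  ]
}}

```text
clock: 2.1
position: [0.5896, 0.0124, 0.1869]
ee_rot: [-2.009, -2.411, 0.005]
force: [0.2, -0.4, 0.1]
width: 1.003
gripper_force: 0.0
```

```bash
python3 - <<'E'
from cell import readout,get_image,calibration
import numpy as np,cv2
s=readout.observe()
for k in("joints","position","ee_rot","force","ft_torque"): print(k,np.round(s[k],4))
p,d=get_image("scene");np.savez("pics/scene1.npz",p=p,d=d)
q,e=get_image("top");np.savez("pics/top1.npz",p=q,d=e)
a=cv2.resize(p[90:290,160:360],(400,400));b=cv2.resize(q[100:300,180:380],(400,400))
cv2.imwrite("pics/c1.png",np.hstack([a,b])[:,:,::-1])
E
```

```text
joints [ 0.2586  0.4733 -0.5281  1.6756  0.2642  1.0689 -0.1694]
position [0.5896 0.0124 0.1869]
ee_rot [-2.0092 -2.4109  0.0046]
force [ 0.1507 -0.4184  0.1186]
ft_torque [-0.0139 -0.1153  0.0332]
```

View pics/c1.png

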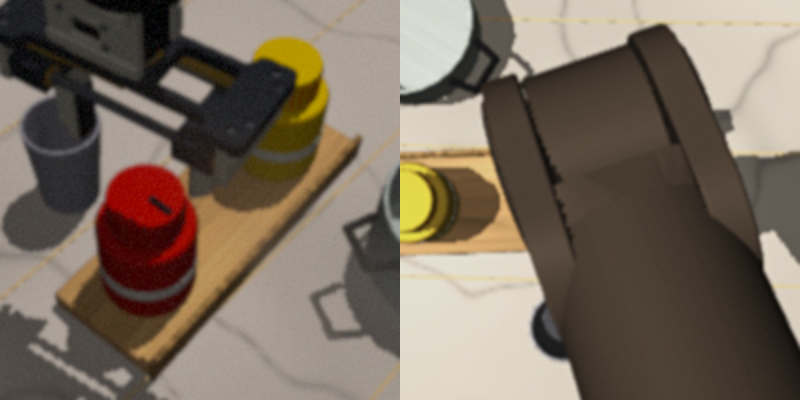

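The scene crop shows the open fingers on either side of and above the red cap, whose top centre is near full-image pixel (232,185). The arm hides the cap in the top view. Clearance is good, so I'm descending and closing lightly.

Call:
{"fn": "move_arm", "kwargs": {
  "series": [
    [0,0,-0.03,0,0,0],
    [0,0,-0.06,0,0,0],
    [0,0,-0.085,0,0,0],
    [0,0,-0.094,0,0,0],
    [0,0,-0.094,0,0,0]
  ]
}}

```text
clock: 2.7
position: [0.5911, 0.0129, 0.1187]
ee_rot: [-2.017, -2.408, 0.001]
force: [-0.4, -0.2, -0.3]
width: 1.001
gripper_force: 0.0
```

Call:
{"fn": "move_arm", "kwargs": {
  "series": [
    [0,0,0,0,0,0],
    [0,0,0,0,0,0],
    [0,0,0,0,0,0],
    [0,0,0,0,0,0],
    [0,0,0,0,0,0]
  ],
  "claw": 0.2,
  "squeeze": 10
}}

```text
clock: 3.2
position: [0.5914, 0.013, 0.1192]
ee_rot: [2.015, 2.41, 0.001]
force: [-0.6, 0.1, 3.3]
width: 0.679
gripper_force: 10.0
```

Call:
{"fn": "move_arm", "kwargs": {
  "series": [
    [0,0,0,0,0,0],
    [0,0,0,0,0,0.05],
    [0,0,0,0,0,0.1],
    [0,0,0,0,0,0.15],
    [0,0,0,0,0,0.2]
  ],
  "claw": 0,
  "squeeze": 25
}}

```text
clock: 3.7
position: [0.5916, 0.0131, 0.1192]
ee_rot: [1.749, 2.609, 0.001]
force: [0.2, 0.5, 3.8]
width: 0.674
gripper_force: 25.0
```

```bash
cat > st.py <<'E'
from cell import readout
import numpy as np
s=readout.observe()
for k in("joints","position","force","ft_torque","width"): print(k,np.round(s[k],3))
a=s["ee_rot"];print("yaw",2*np.arctan2(a[1],a[0]))
E
python3 st.py
```

```text
joints [ 0.271  0.554 -0.555  1.747  0.351  0.94  -0.036]
position [0.592 0.013 0.119]
force [0.177 0.465 3.78 ]
ft_torque [-0.003 -0.056 -0.055]
width 0.674
yaw 1.9605669287966592
```

Call:
{"fn": "move_arm", "kwargs": {
  "series": [
    [0,0,0,0,0,0.05],
    [0,0,0,0,0,0.1],
    [0,0,0,0,0,0.15],
    [0,0,0,0,0,0.2],
    [0,0,0,0,0,0.2]
  ]
}}

```text
clock: 4.2
position: [0.5917, 0.0131, 0.1192]
ee_rot: [1.467, 2.777, 0.001]
force: [-0.3, 0.1, 4.4]
width: 0.673
gripper_force: 25.0
```

```bash
python3 st.py
```

```text
joints [ 0.305  0.567 -0.607  1.744  0.386  0.952  0.143]
position [0.592 0.013 0.119]
force [-0.31   0.079  4.361]
ft_torque [-0.057 -0.06   0.035]
width 0.673
yaw 2.169289421532379
```

Call:
{"fn": "move_arm", "kwargs": {
  "series": [
    [0,0,0,0,0,0.05],
    [0,0,0,0,0,0.1],
    [0,0,0,0,0,0.15],
    [0,0,0,0,0,0.2],
    [0,0,0,0,0,0.2]
  ]
}}

```text
clock: 4.7
position: [0.5916, 0.0131, 0.1192]
ee_rot: [1.17, 2.915, 0.001]
force: [-0.1, -0.2, 5.6]
width: 0.671
gripper_force: 25.0
```

```bash
python3 - <<'E'
exec(open("st.py").read())
from cell import get_image
import cv2
p,d=get_image("scene")
cv2.imwrite("pics/c2.png",cv2.resize(p[120:250,180:310],(520,520))[:,:,::-1])
E
```

```text
joints [ 0.338  0.58  -0.659  1.741  0.421  0.965  0.322]
position [0.592 0.013 0.119]
force [-0.052 -0.178  5.579]
ft_torque [ 0.015 -0.06   0.088]
width 0.671
yaw 2.3784694955043273
```

View pics/c2.png

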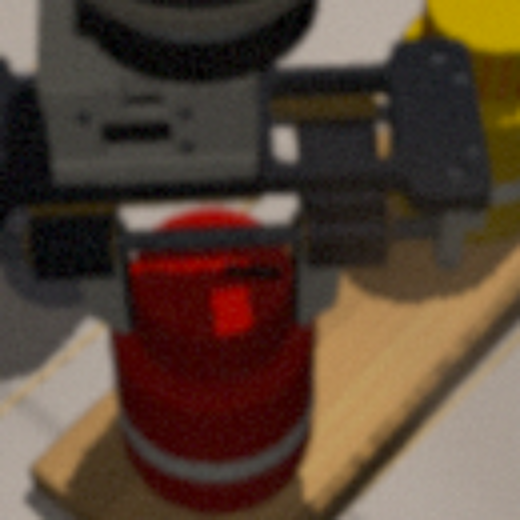

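The crop shows the cap between the pads. Its stripe, at crop (250,272), now points right in the image, so the cap has turned about 0.6 rad counter-clockwise with no stop. Counter-clockwise is therefore the loosening way, and I'll continue to about 1.4 rad.

Call:
{"fn": "move_arm", "kwargs": {
  "series": [
    [0,0,0,0,0,0.08],
    [0,0,0,0,0,0.16],
    [0,0,0,0,0,0.24],
    [0,0,0,0,0,0.32],
    [0,0,0,0,0,0.37]
  ]
}}

```text
clock: 5.25
position: [0.5917, 0.0131, 0.1192]
ee_rot: [0.585, 3.086, 0.001]
force: [0.1, 0.1, 4.5]
width: 0.673
gripper_force: 25.0
```

Call:
{"fn": "move_arm", "kwargs": {
  "series": [
    [0,0,0,0,0,0.08],
    [0,0,0,0,0,0.16],
    [0,0,0,0,0,0.24],
    [0,0,0,0,0,0.32],
    [0,0,0,0,0,0.37]
  ]
}}

```text
clock: 5.75
position: [0.5917, 0.0131, 0.1192]
ee_rot: [-0.02, 3.14, 0.001]
force: [0.8, -0.5, 5.6]
width: 0.673
gripper_force: 25.0
```

```bash
python3 st.py
```

```text
joints [ 0.451  0.642 -0.85   1.731  0.554  1.025  0.986]
position [0.592 0.013 0.119]
force [ 0.773 -0.543  5.624]
ft_torque [ 0.055 -0.096 -0.089]
width 0.673
yaw 3.1543970068587837
```

Call:
{"fn": "move_arm", "kwargs": {
  "series": [
    [0,0,0,0,0,0],
    [0,0,0.004,0,0,0],
    [0,0,0.008,0,0,0],
    [0,0,0.012,0,0,0],
    [0,0,0.012,0,0,0]
  ]
}}

```text
clock: 6.25
position: [0.5913, 0.0131, 0.1282]
ee_rot: [-0.017, 3.141, 0.0]
force: [0.5, 0.4, -0.7]
width: 0.669
gripper_force: 25.0
```

Call:
{"fn": "move_arm", "kwargs": {
  "series": [
    [0,0,0.02,0,0,0],
    [0,0,0.045,0,0,0],
    [0,0,0.07,0,0,0],
    [0,0,0.09,0,0,0],
    [0,0,0.1,0,0,0]
  ]
}}

```text
clock: 6.75
position: [0.5917, 0.0133, 0.2048]
ee_rot: [-0.017, 3.139, 0.0]
force: [0.3, 0.1, 0.5]
width: 0.673
gripper_force: 25.0
```

Call:
{"fn": "move_arm", "kwargs": {
  "series": [
    [0,0,0,0,0,0],
    [0,0,0,0,0,0],
    [0,0,0,0,0,0],
    [0,0,0,0,0,0],
    [0,0,0,0,0,0]
  ]
}}

```text
clock: 7.25
position: [0.5909, 0.013, 0.2022]
ee_rot: [0.017, -3.141, -0.0]
force: [0.2, 0.0, -0.1]
width: 0.672
gripper_force: 25.0
```

```bash
python3 - <<'E'
exec(open("st.py").read())
from cell import get_image
import cv2
print(s["ee_rot"],s["gripper_force"])
p,d=get_image("scene")
cv2.imwrite("pics/c3.png",cv2.resize(p[60:290,120:350],(580,580))[:,:,::-1])
from h import *
W=cloud("scene",d);q=p.astype(int)
m=(q[...,0]>2.2*q[...,1])&(q[...,0]>50)&(np.hypot(W[...,0]-.591,W[...,1]-.013)<.06)&(d>0)
h=W[m]
for lo,hi in((.09,.113),(.18,.215),(.215,.24)):
    k=h[(h[:,2]>lo)&(h[:,2]<hi)];
    if len(k):circ(k,(lo,hi))
k=h[h[:,2]>.15];print("cap z",k[:,2].min(),k[:,2].max())
E
```

```text
joints [ 0.487  0.56  -0.902  1.638  0.469  1.176  1.055]
position [0.591 0.013 0.202]
force [ 0.168  0.    -0.119]
ft_torque [ 0.153 -0.185  0.015]
width 0.672
yaw -3.13072326099023
[ 1.70688440e-02 -3.14068625e+00 -1.88783037e-04] 24.99986829701811
(0.09, 0.113) 1294 c 0.5933 0.0112 r 0.0411 med [ 0.6069 -0.0037  0.1095]
(0.18, 0.215) 213 c 0.611 0.0027 r 0.0221 med [ 0.6162 -0.0064  0.2056]
(0.215, 0.24) 676 c 0.5923 0.0119 r 0.0314 med [0.6085 0.0107 0.2265]
cap z 0.19261970214664653 0.2928771374640964
```

View pics/c3.png

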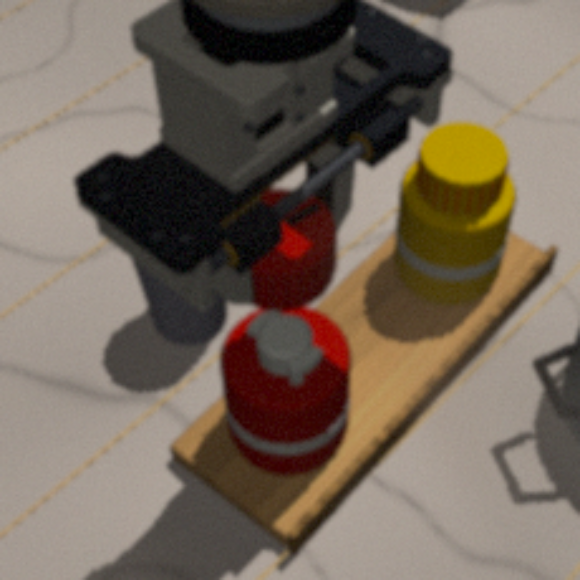

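The picture shows the cap held level in the gripper at crop (292,250), above the red box whose bare neck is visible at (285,340). The cap rim is at z ≈ 0.193, about 8 cm above the shoulder, and cap and box centres agree to about 1 mm. The yellow box and the tumbler stand where they were. The pot is only partly in view.

```bash
python3 -c "
from cell import ticket
print(ticket.sign_off())"
```

```text
the job is handed in; nothing more can be done
None
```

The job is handed in: the red cap loosened counter-clockwise and came free, and the gripper holds it level and centred about 8 cm above the red box, with no contact with the yellow box, tumbler or patila.

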